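# Register a plaster mould in the casting jig and pack it tight

## Task

Slide the flat plaster mould on the jig's bed until it sits squarely against both metal stops, the long side fence and the rear stop. Then take the wooden packing board and, with its lower part above the mould, press the sprung jaw back with it and slip it down into the gap between mould and jaw, about midway along the jaw, so that it stands upright on the bed, clamped by the jaw, with the mould still hard against both stops. Let go, and leave the other things where they stand.

Things in the scene. Friction and masses are not known exactly. Their poses are not given: they have to be found in the camera images.
- jig: Fixed casting jig (mm), turned up to 0.25 rad; origin on the table, x away from the robot, y left at yaw 0. Plywood bed, top at z = 8, x -130 to 140, y -155 to 165. Sprung steel jaw on the +y side faces the side fence; behind it a fixed spring housing, x 27 to 117, y 81 to 109, top z = 40. Board in place: its centre at jig x = 72 (not critical), y = 14, z = 53.
- rear_stop (a point): Point on the rear stop's face, at its foot: jig x = 120, y = -50, z = 8. The rear stop is an aluminium bar on the jig, 28 high above the bed, its face looking to jig -x, from y = -118 to -10. Mould against both stops: its centre at jig x = 75, y = -50.
- side_fence (a point): Point on the side fence's face, at its foot: jig x = 75, y = -100, z = 8. The fence is a long aluminium bar on the jig, 28 high above the bed, its face looking to jig +y, from x = -107 to 138.
- jaw (a joint): Sprung jaw: 0 at rest, grows (m) as it is pressed back along jig +y, at most 0.045. At rest its face is 12 mm from the side of the registered mould; the board is 28 mm thick, so the jaw reads 0.016 with the board in. Spring: about 4 N at rest and 60 N/m more, lightly damped; it returns at once when let go.
- jaw_face (a point): Middle of the jaw's clamping face, at its foot, moving with it; at rest at jig x = 72, y = 12, z = 8. Jaw plate 78 long (jig x 33 to 111), 12 thick, top at jig z = 48; at each of its ends (x 33 to 45, 99 to 111) a horn of the same thickness, 12 wide, rises to jig z = 73, leaving a 54 wide window between them for a finger.
- mould_center (a point): Centre (half-way up) of the flat plaster mould: 90 (its x) x 100 (its y) x 35 high, 0.3 to 0.6 kg, off-white, round cavity 56 wide and 18 deep in its top, two tan straps. Starts on the jig's bed nearer the robot than the jaw, off the side fence, turned up to 0.3 rad from the jig; slides under a push of a few N, too wide to be grasped.
- board_center (a point): Centre (half-way up) of the wooden packing board: 100 long (its x) x 28 thick (its y) x 90 high, 0.16 kg, plain pale wood, standing on its long edge on the table to the left or the right of the jig; its place and that of the small plaster block are swapped at random.
- spare: small plaster mould block, 85 x 85 x 75 high, taped, bystander; origin at the centre of its underside
- tumbler: black lidded drinks tumbler, 72 diameter, 130 high, bystander; origin at the centre of its underside
- cup: yellow plastic cup, 72 diameter, 85 high, bystander; origin at the centre of its underside
- offcut: plywood offcut lying flat, 120 x 70 x 18, bystander; origin at the centre of its underside
There are look-alikes about, which are no part of the job. Leave any green or purple look-alike of the part that bears mould_center alone.

How it is judged:
By the outcome, as a careful person would: the job done as asked, in the order asked, and still so for the second after the job is handed in, with the robot touching nothing.
It also fails if it takes over 70 s, if anything falls off the work surface, if the arm or the gripper's body presses on something with over 40 N, if the wrist force passes 120 N, or if a joint passes its speed limit or range.

## Robot

A 6-joint arm with a two-finger parallel gripper is mounted at the origin on the work surface. World frame = base frame: x ahead of the robot, y to its left, z up, the work surface at z = 0. Lengths are in mm, angles in rad, forces in N, time in s.
With the tool pointing down it reaches from about 425 to 925 mm from the base axis. Payload 12.5 kg.
Tool frame: the origin (TCP) lies midway between the tips of the shut fingers; the grasp point (between the pads) lies env.grasp_offset behind it (env.grasp_offset is the distance from the TCP to the grasp point, in mm); z points along the fingers, y is the line along which they close (so a half turn about z gives the same grasp; the last joint's range is limited). The gripper opens to 85 mm and grips with 20 to 120 N. Pads are 22 mm wide; open, the fingers measure 114 mm over their backs; the gripper's body (76 mm by 85 mm) begins 54 mm behind the grasp point. The pads swing forward as they close: fully open they stand 13 mm farther back than shut.
Start: joints at [-1.307, 0.491, 1.559, -0, 1.092, -0.106], TCP at [225.917, -582.76, 208.327] pointing down, gripper open.
Joint ranges: [-3.1, 3.1], [-0.84, 2.19], [0.05, 2.79], [-1.13, 4.28], [0.06, 2.93], [-2.69, 2.69]. Speed limits (rad/s): [2.22, 2.22, 2.79, 3.14, 3.14, 3.14].

## Interface

Orientations are given as a unit quaternion [w, x, y, z].
In Python, from station import env gives the robot as it stands.
- The arm moves only by the tool drive_tool, never from a script. Its argument "steps" is text: rows parted by semicolons, each of 4 numbers parted by spaces: the shift along the tool's x, y, z in mm, then the turn about the tool's z in rad. In form: dx dy dz twist; .... A call has 1 to 20 rows; each row shifts and turns the commanded pose from where the row before left it, along the tool's axes as they then stand; what a row does not reach is not made up. A row lasts 1/10 s, in which the tool goes at most 50 mm and 8.59 degrees, less where a joint would pass 70% of its speed; a pose out of reach is approached as far as the arm can. A call is refused whole if a number of a shift passes 50 or a number of a turn 0.15, either way. A call with a gripper value outside its range is refused whole. "grip" is the finger opening in mm, from 0 to 85.4, set as the call begins (left out, the last holds). The fingers move at their own pace and stop on an object; "squeeze" is the grip in N (left out, the last holds). Time passes only in rows, so rows that do not move let the fingers close. It gives the time, the measured TCP pose, the force, the opening and the grip force at its end, in the units of the state.
- env.read_state(): the state, without advancing time (a new reading comes with each control period).
- env.read_camera(name): name is "side" or "top" or "wrist"; returns (picture, depth): 400x640x3 uint8, blue, green, red; 400x640 float32, mm along the optical axis (not along the pixel's ray), 0 where there is no reading.
- env.get_calibration(name): a dict with "fx", "fy", "cx", "cy" (pixels), "position" and "orientation" of the camera in the world; the wrist camera has in their place "tool_from_camera" (4x4, takes a point from camera to tool coordinates, whose origin is the TCP and whose axes are the flange's). Camera axes: x right, y down, z forward; pixel columns grow to the right and rows downward; lengths in mm; the calibration is good to about 2 mm. The wrist camera is an equidistant fisheye: a pixel r from the principal point sees the ray r / f radians off the axis. A picture is of the moment at which its call begins: read the wrist's pose just before it. get_calibration takes no time and is no camera call.
- env.job_done(): hands the job in; it is judged then, once.
The state is a dict: "time": time; "joints": joint angles; "qvel": joint speeds; "joint_efforts": joint torques, N m; "tool_pos": TCP position; "tool_rot": TCP orientation; "wrist_force": force on the tool from outside, world axes, zero at the start; "torque": the same for the moment, N m; "finger_gap": finger opening in mm; "finger_force": force on a finger pad.
Only numpy, scipy, OpenCV 4.12 (cv2) and the standard library are available. Lean on these libraries where they do the work, as an engineer would, in place of code of your own. Each camera call takes 0.05 s, during which the arm holds its last target. There are 200 camera calls.

## Working session

There is one attempt and no reset: what is moved stays moved. The work goes in short steps, Python scripts to look and compute and a tool call to move; the robot and the scene stay as the last step left them, time stands still between calls to the robot, and variables do not carry over. Pictures are saved under pics/ and viewed, at most 10 in all, crops included, and the job is handed in when it is done.

Besides the shell and the picture viewer there is one more tool, called after "Request:" by a JSON object that holds its "name" and its "arguments", one argument or row to a line. drive_tool: Moves the arm, as the interface text tells. Its arguments: {"type":"object","properties":{"steps":{"type":"string"},"grip":{"type":"number"},"squeeze":{"type":"number"}},"required":["steps"]}

```bash
ls; mkdir -p pics; cat > h.py <<'E'
import numpy as np, cv2
from station import env
from scipy.spatial.transform import Rotation as R
def rot(q): return R.from_quat([q[1],q[2],q[3],q[0]]).as_matrix()
def cloud(name,depth):
    c=env.get_calibration(name); v,u=np.mgrid[0:400,0:640]
    p=np.stack([(u-c['cx'])/c['fx']*depth,(v-c['cy'])/c['fy']*depth,depth],-1)
    return p@rot(c['orientation']).T+np.array(c['position'])
E
python3 - <<'E'
from h import *
for n in ('top','side'):
    im,d=env.read_camera(n); cv2.imwrite(f'pics/{n}0.png',im); np.savez(f'{n}0.npz',im=im,d=d)
    print(n,env.get_calibration(n))
s=env.read_state(); print(s['tool_rot'],s['time'],env.grasp_offset)
E
```

```text
pics
top {'fx': 393.19055602244026, 'fy': 393.19055602244026, 'cx': 319.82660210675147, 'cy': 194.62209414862016, 'position': array([395.99189602,   6.09723541, 958.93037484]), 'orientation': array([ 0.0568953 , -0.69599304,  0.7135654 , -0.05640065])}
side {'fx': 416.4237136154311, 'fy': 416.4237136154311, 'cx': 325.48399386964047, 'cy': 198.56654528405895, 'position': array([ 439.13683184, -564.24090801,  810.05769971]), 'orientation': array([-0.32519692,  0.94087791, -0.09113875,  0.02625724])}
[-5.12745888e-04  9.82958675e-01  1.83825945e-01 -4.30902496e-05] 0.1 18.700000000000003
```

View pics/top0.png

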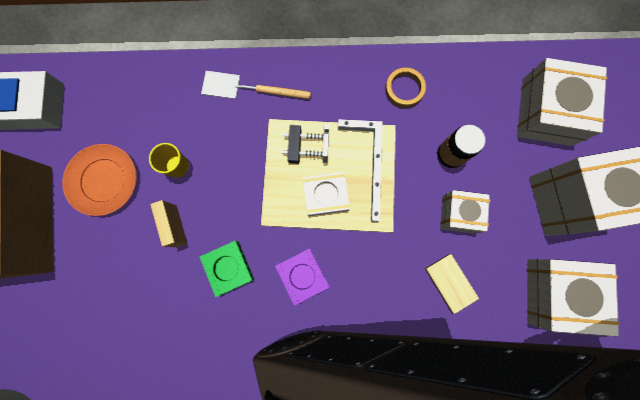

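View pics/side0.png

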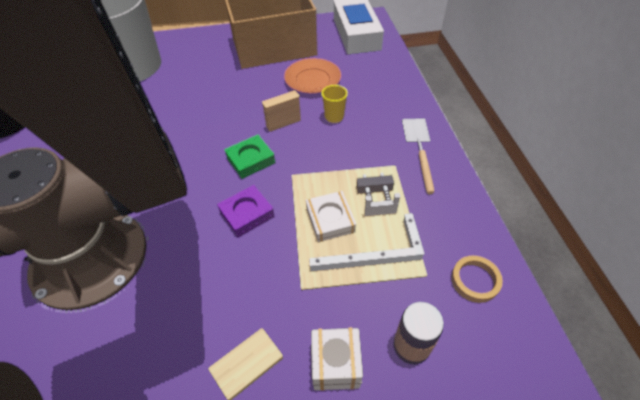

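Top view: jig bed about (330,175), with the fence at (377,170), rear stop at (360,125) and jaw at (326,147). The off-white taped mould is at (326,195), and the board stands at (168,222), left of the jig. Flat mould candidates are white (326,195), green (226,268) and purple (302,277). Only the white one on the bed fits, since green and purple are excluded. The block at (467,211) is the spare.

```bash
python3 - <<'E'
from h import *
def rect(P,m,name):
    m=m.astype(np.uint8)
    n,l,st,_=cv2.connectedComponentsWithStats(m)
    k=1+np.argmax(st[1:,4]); p=P[l==k]
    r=cv2.minAreaRect(p[:,:2].astype(np.float32)); print(name,np.round(r[0],1),np.round(r[1],1),round(r[2],2),'z',np.median(p[:,2]).round(1),len(p))
for n in ('top','side'):
    f=np.load(f'{n}0.npz');im=f['im'];d=f['d'];P=cloud(n,d); x,y,z=P[...,0],P[...,1],P[...,2]
    hsv=cv2.cvtColor(im,cv2.COLOR_BGR2HSV)
    notpurple=~((hsv[...,0]>115)&(hsv[...,0]<150)&(hsv[...,1]>90))&(d>0)
    jr=(x>330)&(x<700)&(y>-210)&(y<200)&(d>0)
    print(n,'table z',np.median(z[~notpurple&(d>0)]))
    rect(P,jr&notpurple&(z<16)&(z>2)|(jr&notpurple&(z>=16)&(z<60)),'bed')
    rect(P,jr&(z>38)&(z<48)&(x<500),'mould')
    m=jr&(z>32)&(z<39)&(y<-60); rect(P,m,'stops')
    rect(P,(x>280)&(x<480)&(y>250)&(y<420)&(z>80),'board')
    rect(P,jr&(z>55)&(z<90),'horn')
    rect(P,(x>350)&(x<500)&(y<-220)&(z>60),'spare')
# bed corners by ray cast of the contour, top
    m=(jr&notpurple&(z<70)).astype(np.uint8)
    c=max(cv2.findContours(m,0,2)[0],key=cv2.contourArea); q=cv2.approxPolyDP(c,8,True)[:,0]; cal=env.get_calibration(n);A=rot(cal['orientation'])
    for u,v in q:
        r=A@np.array([(u-cal['cx'])/cal['fx'],(v-cal['cy'])/cal['fy'],1]); t=(8-cal['position'][2])/r[2]; print((u,v),np.round(cal['position']+t*r,1)[:2])
im=cv2.imread('pics/top0.png')[100:245,140:500]; cv2.imwrite('pics/crop0.png',cv2.resize(im,(792,319),interpolation=2))
E
```

```text
top table z 0.7087364569010788
bed [588.4 -18.9] [324.3 246.6] 85.57 z 9.4 12234
mould [ 495.9 -125.3] [8.5 6.6] 45.62 z 39.9 10
stops [ 590.4 -132.1] [ 18.8 219.2] 85.54 z 36.4 632
board [459.8 349.4] [50.9 29.4] 17.6 z 90.5 305
horn [635.6  -8.3] [11.6 12.6] 88.36 z 72.7 38
spare [ 468.3 -574.4] [100.1  63.4] 89.98 z 188.2 2565
(np.int32(267), np.int32(137)) [699.7 133.8]
(np.int32(261), np.int32(225)) [478.9 149. ]
(np.int32(393), np.int32(231)) [ 456.5 -169.4]
(np.int32(394), np.int32(134)) [ 699.3 -185.2]
side table z -0.422141036819653
bed [589.7 -18.1] [331.5 247.6] 85.24 z 8.6 11642
mould [ 495.1 -128.7] [1.3 6.8] 7.55 z 38.8 4
stops [ 590.2 -134.9] [ 20.  220.1] 85.38 z 35.5 814
board [459.4 346.3] [49.4 32. ] 15.98 z 88.7 163
horn [635.7 -11.9] [13.3 12.1] 84.12 z 70.5 47
spare [ 471.1 -426. ] [278.7  53.4] 87.83 z 74.7 1449
(np.int32(375), np.int32(166)) [696.6 134.9]
(np.int32(290), np.int32(175)) [475.2 147.7]
(np.int32(301), np.int32(290)) [ 454.  -173.8]
(np.int32(415), np.int32(279)) [ 695.2 -195.6]
(np.int32(396), np.int32(198)) [719.3  22.4]
```

View pics/crop0.png

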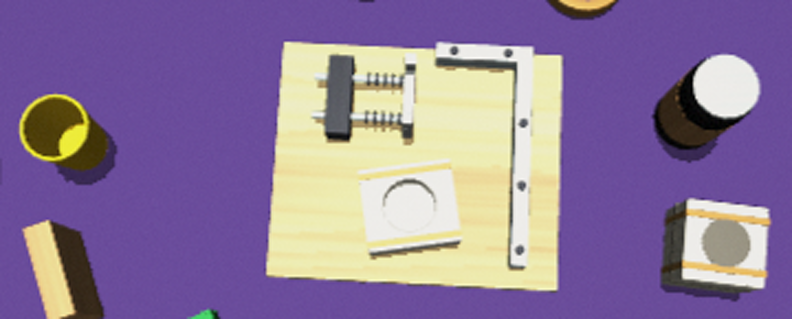

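The crop confirms the white taped mould in crop (410,207), the jaw with two horns at (408,97), and the board at crop (60,270). My region limits clipped several objects, so I'll re-measure with wider ones.

```bash
python3 - <<'E'
from h import *
def rect(P,m,name,allc=False):
    n,l,st,_=cv2.connectedComponentsWithStats(m.astype(np.uint8))
    for k in (range(1,n) if allc else [1+np.argmax(st[1:,4])]):
        p=P[l==k]
        if len(p)<12: continue
        r=cv2.minAreaRect(p[:,:2].astype(np.float32)); print(name,np.round(r[0],1),np.round(r[1],1),round(r[2],2),'z',np.median(p[:,2]).round(1),len(p))
for n in ('top','side'):
    f=np.load(f'{n}0.npz');im=f['im'];d=f['d'];P=cloud(n,d); x,y,z=P[...,0],P[...,1],P[...,2]
    hsv=cv2.cvtColor(im,cv2.COLOR_BGR2HSV)
    purp=((hsv[...,0]>115)&(hsv[...,0]<150)&(hsv[...,1]>90))
    jr=(x>400)&(x<780)&(y>-230)&(y<220)&(d>0)
    rect(P,jr&~purp&(z>5)&(z<12)|(jr&(z>=12)&(z<60)),'bed')
    rect(P,jr&(z>38)&(z<48)&(x<630),'mould',1)
    rect(P,jr&(z>31)&(z<40)&(y<-80),'stops',1)
    rect(P,(x>300)&(x<580)&(y>250)&(y<450)&(z>82)&(z<96),'board',1)
    rect(P,jr&(z>42)&(z<90)&(x>600),'jaw',1)
    rect(P,jr&(z>60)&(z<90),'horn',1)
    m=(jr&~purp&(z<70)).astype(np.uint8)
    c=max(cv2.findContours(m,0,2)[0],key=cv2.contourArea); q=cv2.approxPolyDP(c,6,True)[:,0]; cal=env.get_calibration(n);A=rot(cal['orientation'])
    for u,v in q:
        r=A@np.array([(u-cal['cx'])/cal['fx'],(v-cal['cy'])/cal['fy'],1]); t=(8-cal['position'][2])/r[2]; print((u,v),np.round(cal['position']+t*r,1)[:2])
E
```

```text
bed [601.1 -18.6] [321.  270.7] 85.33 z 9.5 13700
mould [548.3  -8.4] [ 90.7 100.4] 6.74 z 43.6 1165
mould [ 497.9 -125.2] [14.2  9.2] 15.46 z 39.4 16
stops [ 605.1 -111.9] [ 69.  246.8] 88.41 z 36.5 901
board [483.1 357. ] [100.   29.3] 17.93 z 90.7 623
jaw [668.2 -10.8] [11.9 77.8] 85.7 z 50.8 179
horn [701.5 -13.7] [ 9.6 11.2] 88.59 z 72.7 34
horn [635.6  -8.3] [11.6 12.6] 88.36 z 72.7 37
(np.int32(269), np.int32(119)) [746.8 128.6]
(np.int32(261), np.int32(225)) [478.9 149. ]
(np.int32(393), np.int32(231)) [ 456.5 -169.4]
(np.int32(395), np.int32(125)) [ 722.8 -189. ]
bed [601.3 -21.1] [322.8 270.1] 85.48 z 8.8 12799
mould [548.3 -11. ] [ 90.4 102.6] 6.33 z 42.6 1070
stops [ 604.6 -112.8] [ 73.7 246.3] 87.87 z 35.5 1120
board [483.2 354.7] [100.7  31.5] 18.18 z 89.0 316
jaw [668.8 -14.2] [14.4 78.4] 86.48 z 48.9 270
horn [701.8 -15.9] [12.7 13. ] 81.18 z 71.1 42
horn [636.4 -11.8] [12.8 11.4] 76.06 z 71.1 39
(np.int32(396), np.int32(165)) [751.1 127.5]
(np.int32(290), np.int32(175)) [475.2 147.7]
(np.int32(301), np.int32(290)) [ 454.  -173.8]
(np.int32(428), np.int32(275)) [ 725.3 -191.9]
```

Fit results: jig origin about (595.8, -24.6), yaw -0.080. The mould is at jig (-49, 11), turned +0.19 from the jig. The board is at world (483, 356), long axis at 0.314. 

First I'll push the mould in jig -y with both fingers, tool x along jig +y.

Request:
{"name": "drive_tool", "arguments": {
  "steps": "0 0 0 -0.14;0 0 0 -0.14;0 0 0 -0.14;0 0 0 -0.14;0 0 0 -0.14;0 0 0 -0.14;0 0 0 -0.14;0 0 0 -0.14;0 0 0 0",
  "grip": 45
}}

```text
time: 1.0
tool_pos: [225.9, -582.6, 208.0]
tool_rot: [-0.0, 0.734, 0.679, 0.0]
wrist_force: [0.5, 0.5, -0.0]
finger_gap: 44.8
finger_force: 0.0
```

Request:
{"name": "drive_tool", "arguments": {
  "steps": "40 16 0 0;40 16 0 0;40 16 0 0;40 16 0 0;40 16 0 0;40 16 0 0;40 16 0 0;40 16 0 0;40 16 0 0;40 16 0 0;40 16 0 0;40 16 0 0;40 16 0 0;40 16 0 0;40 16 0 0;40 16 0 0;40 16 0 0;0 0 0 0;0 0 0 0"
}}

```text
time: 2.9
tool_pos: [551.9, 73.7, 207.8]
tool_rot: [-0.0, 0.736, 0.677, -0.0]
wrist_force: [-0.1, 0.3, -0.3]
finger_gap: 45.1
finger_force: 0.0
```

```bash
cat >> h.py <<'E'
TH=-0.0803; O=np.array([595.8,-24.6]); J=np.array([[np.cos(TH),-np.sin(TH)],[np.sin(TH),np.cos(TH)]])
def jig(p): return (np.asarray(p)[...,:2]-O)@J
def where():
    s=env.read_state(); m=rot(s['tool_rot']); yaw=np.arctan2(m[1,0],m[0,0])
    print('t',round(s['time'],2),'world',np.round(s['tool_pos'],1),'jig',np.round(jig(s['tool_pos']),1),'yaw',round(yaw,4),'yaw-jig',round(yaw-TH,4),'tilt',np.round(m[2],3),'F',np.round(s['wrist_force'],1),'j',np.round(s['joints'],2),'gap',s['finger_gap'])
E
python3 -c "from h import *; where()"
```

```text
t 2.9 world [551.9  73.7 207.8] jig [-51.7  94.5] yaw 1.4884 yaw-jig 1.5687 tilt [-0.    -0.001 -1.   ] F [-0.1  0.3 -0.3] j [ 0.01  0.4   1.73 -0.    1.02  0.1 ] gap 45.06257837031703
```

Request:
{"name": "drive_tool", "arguments": {
  "steps": "0 0 38 0;0 0 38 0;0 0 38 0;0 0 38 0;0 0 30 0;0 0 8 0;0 0 0 0;0 0 0 0"
}}

```text
time: 3.7
tool_pos: [552.7, 72.5, 19.6]
tool_rot: [0.001, 0.736, 0.677, 0.001]
wrist_force: [-0.2, 0.1, 0.2]
finger_gap: 44.9
finger_force: 0.0
```

Request:
{"name": "drive_tool", "arguments": {
  "steps": "-10 0 0 0;-8 0 0 0;-5 0 0 0;-5 0 0 0;-5 0 0 0;-5 0 0 0;-5 0 0 0;-5 0 0 0;-5 0 0 0;-5 0 0 0;-5 0 0 0;-5 0 0 0;-3 0 0 0;-3 0 0 0;0 0 0 0;0 0 0 0"
}}

```text
time: 5.3
tool_pos: [546.1, -0.7, 18.3]
tool_rot: [0.0, 0.735, 0.678, -0.0]
wrist_force: [-0.4, -0.1, -0.4]
finger_gap: 44.8
finger_force: 0.0
```

```bash
cat >> h.py <<'E'
def mould(n='top'):
    im,d=env.read_camera(n); P=cloud(n,d); m=(P[...,2]>38)&(P[...,2]<47)&(d>0)
    q=jig(P); m&=(abs(q[...,0])<140)&(q[...,1]>-125)&(q[...,1]<60)
    c,l,st,_=cv2.connectedComponentsWithStats(m.astype(np.uint8)); k=1+np.argmax(st[1:,4])
    r=cv2.minAreaRect(q[l==k].astype(np.float32)); print('mould jig',np.round(r[0],1),np.round(r[1],1),round(r[2],1)); return im
E
python3 - <<'E'
from h import *
where(); im=mould(); cv2.imwrite('pics/a1.png',cv2.resize(im[100:250,230:430],(800,600)))
mould('side')
E
```

```text
t 5.3 world [546.1  -0.7  18.3] jig [-51.5  19.8] yaw 1.4898 yaw-jig 1.5701 tilt [-0. -0. -1.] F [-0.4 -0.1 -0.4] j [-0.12  0.65  1.92 -0.    0.58 -0.04] gap 44.75793034484341
mould jig [124.3 -95.4] [23.4 14.1] 63.8
mould jig [-47.6   5.8] [91.  94.8] 10.4
```

View pics/a1.png

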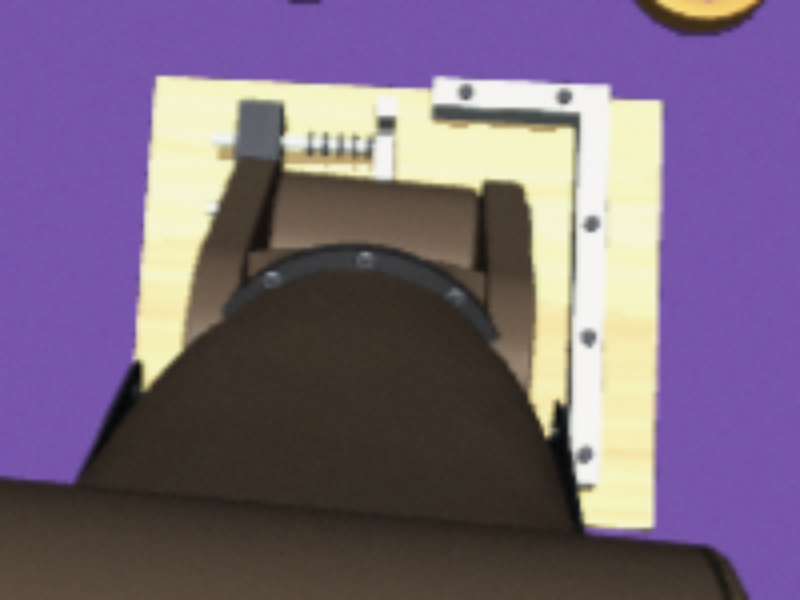

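The top view is blocked by the arm, so I'll look from the side.

```bash
python3 - <<'E'
from h import *
im,d=env.read_camera('side'); cv2.imwrite('pics/a2.png',cv2.resize(im[140:300,260:460],(750,600)))
im,d=env.read_camera('wrist');cv2.imwrite('pics/a3.png',im)
E
```

```text
(no output)
```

View pics/a2.png

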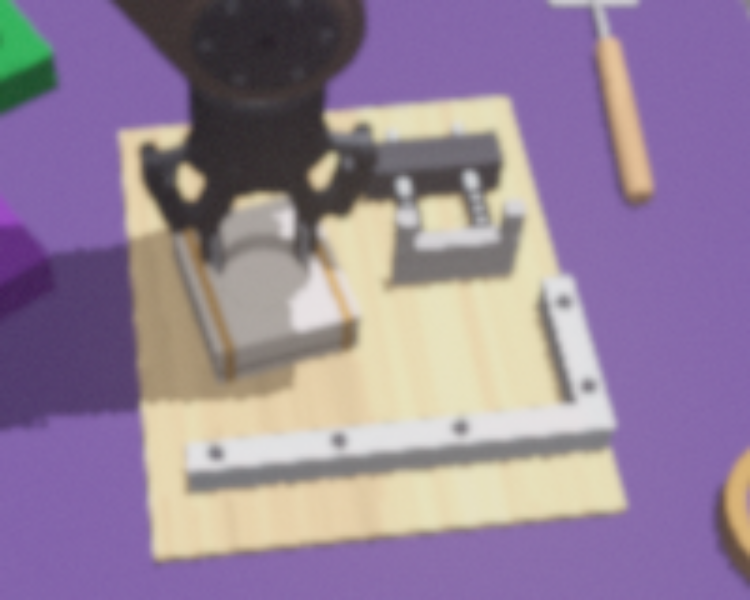

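View pics/a3.png

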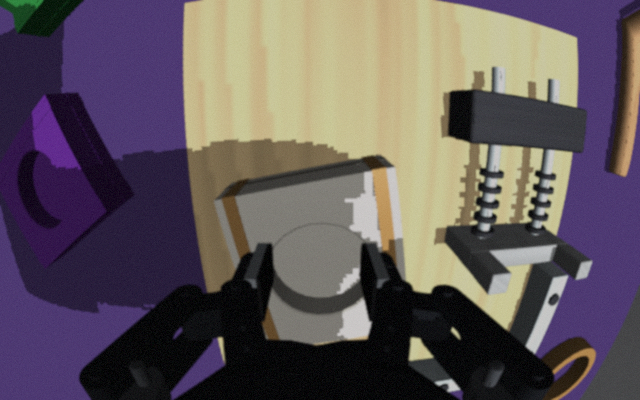

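The wrist view shows the fingertips, at about (258,290) and (372,290), over the mould instead of behind it. I'll check the fingertip height from depth.

```bash
python3 - <<'E'
from h import *
where()
im,d=env.read_camera('side'); P=cloud('side',d); q=jig(P); dark=(im.max(2)<60)&(d>0)&(abs(q[...,0]+50)<80)&(abs(q[...,1]-20)<60)
for z0 in range(10,110,10):
    m=dark&(P[...,2]>z0)&(P[...,2]<=z0+10)
    if m.sum()>3: print(z0,m.sum(),np.round(np.percentile(q[m][:,0],[0,25,50,75,100])),np.round(np.percentile(q[m][:,1],[0,50,100])))
# heights over the mould area
m=(d>0)&(P[...,2]>15)&(P[...,2]<60)&(abs(q[...,0]+50)<75)&(abs(q[...,1]-10)<75)&~dark
for y0 in range(-60,80,10):
    k=m&(q[...,1]>y0)&(q[...,1]<=y0+10)
    if k.sum()>5: print('y',y0,k.sum(),np.round(np.percentile(q[k][:,0],[2,98])),np.round(np.percentile(P[...,2][k],[5,50,95])))
E
```

```text
t 5.5 world [546.1  -0.6  18.3] jig [-51.5  19.9] yaw 1.49 yaw-jig 1.5703 tilt [-0.  0. -1.] F [ 0.7 -0.2  0.8] j [-0.12  0.65  1.92 -0.    0.58 -0.04] gap 45.4768090831591
80 4 [-92. -86. -84. -83. -82.] [ 5.  8. 14.]
90 36 [-101.  -93.  -88.  -84.  -77.] [ 6. 12. 24.]
100 24 [-103.  -99.  -96.  -81.  -77.] [ 3.  8. 14.]
y -50 139 [-84. -43.] [17. 32. 44.]
y -40 257 [-85.   2.] [18. 39. 44.]
y -30 168 [-88.   4.] [31. 42. 44.]
y -20 120 [-90.   1.] [39. 43. 45.]
y -10 97 [-92.  -3.] [23. 42. 44.]
y 0 147 [-93.  -3.] [23. 35. 54.]
y 10 156 [-95.  -6.] [23. 27. 56.]
y 20 126 [-98.  -7.] [22. 26. 44.]
y 30 174 [-99. -11.] [23. 35. 44.]
y 40 82 [-101.  -28.] [27. 42. 44.]
y 50 53 [-65. -27.] [40. 43. 45.]
y 60 11 [-47. -29.] [41. 42. 44.]
```

```bash
python3 - <<'E'
from h import *
for n in ('side',):
    im,d=env.read_camera(n); P=cloud(n,d); q=jig(P)
    for z0 in range(20,130,6):
        m=(d>0)&(im.max(2)<110)&(P[...,2]>z0)&(P[...,2]<=z0+6)&(abs(q[...,0]+50)<75)&(abs(q[...,1]-20)<50)
        if m.sum()>3: print(z0,m.sum(),np.round(np.percentile(q[m][:,0],[0,25,50,75,100])),np.round(np.percentile(q[m][:,1],[0,50,100])))
# project TCP and expected pad tips into wrist image + side
c=env.get_calibration('side'); s=env.read_state(); A=rot(c['orientation'])
for z in (18,30,60,90):
  for x in (-22,22):
    w=np.r_[O+J@np.array([-51.5+x,19.9]),z]; p=A.T@(w-c['position']); u=np.array([c['fx']*p[0]/p[2]+c['cx'],c['fy']*p[1]/p[2]+c['cy']]); print(z,x,u.round(0),'in a2',((u-[260,140])*3.75).round())
E
```

```text
50 11 [-85. -82. -78. -52. -21.] [ 9. 13. 14.]
56 19 [-87. -77. -28. -22. -16.] [ 8. 11. 14.]
62 17 [-87. -80. -76. -24. -16.] [ 7. 11. 14.]
68 19 [-86. -81. -29. -24. -19.] [ 7. 11. 14.]
74 16 [-86. -80. -52. -26. -24.] [ 7.  9. 18.]
80 9 [-88. -78. -29. -25. -20.] [ 6.  9. 15.]
86 28 [-95. -85. -79. -22.  -8.] [ 5.  8. 14.]
92 84 [-103.  -87.  -77.  -16.   -0.] [ 5. 12. 29.]
98 62 [-103.  -94.  -22.   -5.    4.] [ 4. 11. 28.]
104 35 [-105.  -97.  -75.   -5.    6.] [ 1.  8. 27.]
110 57 [-107.  -79.  -30.   -3.    8.] [ 1.  7. 25.]
116 61 [-109.  -77.  -48.   -2.   10.] [ 1.  7. 18.]
122 59 [-111.  -70.  -49.  -27.   12.] [ 1.  8. 16.]
128 68 [-114.  -85.  -55.  -27.   14.] [ 0.  8. 16.]
18 -22 [319. 215.] in a2 [221. 282.]
18 22 [338. 213.] in a2 [291. 275.]
30 -22 [319. 212.] in a2 [221. 271.]
30 22 [338. 210.] in a2 [291. 264.]
60 -22 [319. 204.] in a2 [219. 241.]
60 22 [338. 203.] in a2 [292. 234.]
90 -22 [318. 196.] in a2 [218. 210.]
90 22 [338. 194.] in a2 [292. 204.]
```

```bash
cat >> h.py <<'E'
def wcloud():
    s=env.read_state(); im,d=env.read_camera('wrist'); c=env.get_calibration('wrist')
    v,u=np.mgrid[0:400,0:640]; a=(u-c['cx'])/c['fx']; b=(v-c['cy'])/c['fy']; r=np.hypot(a,b)+1e-9
    k=np.tan(np.minimum(r,1.4))/r; p=np.stack([a*k*d,b*k*d,d],-1); T=np.array(c['tool_from_camera'])
    t=p@T[:3,:3].T+T[:3,3]; w=t@rot(s['tool_rot']).T+s['tool_pos']; return im,d,t,w
E
python3 - <<'E'
from h import *
im,d,t,w=wcloud(); q=jig(w)
yel=(im[...,2]>180)&(im[...,0]<170)&(im[...,1]>160)&(d>0)
print('bed z',np.median(w[...,2][yel]).round(1))
for (u,v) in [(320,250),(350,210),(262,300),(255,260),(372,300),(378,260),(240,330),(390,330),(300,190)]: print((u,v),im[v,u],'tool',t[v,u].round(0),'z',w[v,u,2].round(0),'jig',q[v,u].round(0))
s=env.read_state(); j=s['joints']; print(j, env.get_calibration('wrist')['tool_from_camera'])
E
```

```text
bed z 8.6
(320, 250) [112 118 120] tool [-4.  2. -7.] z 26.0 jig [-49.  16.]
(350, 210) [119 123 127] tool [ 27.  16. -26.] z 44.0 jig [-35.  47.]
(262, 300) [2 5 0] tool [  0. -22. -62.] z 80.0 jig [-74.  20.]
(255, 260) [44 45 41] tool [ 11. -27. -47.] z 66.0 jig [-78.  31.]
(372, 300) [17 13 15] tool [  1.  23. -63.] z 81.0 jig [-28.  21.]
(378, 260) [46 43 43] tool [ 11.  27. -48.] z 66.0 jig [-24.  31.]
(240, 330) [15 15 10] tool [ 15. -22. -98.] z 116.0 jig [-74.  35.]
(390, 330) [16 17 17] tool [ 16.  22. -98.] z 117.0 jig [-30.  36.]
(300, 190) [118 121 125] tool [ 37.  -8. -25.] z 43.0 jig [-59.  57.]
[-1.22144080e-01  6.47966555e-01  1.91715531e+00 -1.54600821e-04
  5.76417216e-01 -4.11820414e-02] [[ 8.03839353e-04 -9.53660310e-01 -3.00884310e-01  7.73229935e+01]
 [ 9.99999157e-01  4.59725491e-04  1.21447583e-03  1.56233000e-02]
 [-1.01987321e-03 -3.00885032e-01  9.53659875e-01 -1.66126559e+02]
 [ 0.00000000e+00  0.00000000e+00  0.00000000e+00  1.00000000e+00]]
```

```bash
python3 - <<'E'
from h import *
im,d,t,w=wcloud()
m=(im.max(2)<70)&(d>0)&(abs(t[...,0])<14)&(abs(t[...,1])<45)&(t[...,2]>-75)
p=t[m]; print(len(p)); h,e=np.histogram(p[:,2],bins=range(-75,30,5)); print(list(zip(e,h)))
for z0 in range(-75,10,8):
    k=p[(p[:,2]>z0)&(p[:,2]<=z0+8)]
    if len(k)>5: print(z0,np.percentile(k[:,0],[1,99]).round(),np.percentile(abs(k[:,1]),[1,99]).round())
E
```

```text
4332
[(np.int64(-75), np.int64(804)), (np.int64(-70), np.int64(396)), (np.int64(-65), np.int64(649)), (np.int64(-60), np.int64(459)), (np.int64(-55), np.int64(478)), (np.int64(-50), np.int64(440)), (np.int64(-45), np.int64(395)), (np.int64(-40), np.int64(350)), (np.int64(-35), np.int64(269)), (np.int64(-30), np.int64(84)), (np.int64(-25), np.int64(5)), (np.int64(-20), np.int64(0)), (np.int64(-15), np.int64(0)), (np.int64(-10), np.int64(3)), (np.int64(-5), np.int64(0)), (np.int64(0), np.int64(0)), (np.int64(5), np.int64(0)), (np.int64(10), np.int64(0)), (np.int64(15), np.int64(0)), (np.int64(20), np.int64(0))]
-75 [ 6. 14.] [23. 44.]
-67 [-10.  13.] [22. 33.]
-59 [-9. 12.] [22. 36.]
-51 [-9. 12.] [22. 36.]
-43 [-9. 12.] [22. 36.]
-35 [-10.  12.] [22. 35.]
-27 [-3.  7.] [22. 42.]
```

The fingertips actually end about 27 mm behind the TCP at this opening, so they passed just over the mould without touching it. I'll back off, go lower and push again.

Request:
{"name": "drive_tool", "arguments": {
  "steps": "0 0 -10 0;25 0 0 0;30 0 0 0;23 0 0 0;0 0 16 0;0 0 12 0;0 0 4 0;0 0 0 0"
}}

```text
time: 6.5
tool_pos: [552.1, 76.5, -4.1]
tool_rot: [-0.0, 0.735, 0.678, -0.0]
wrist_force: [-0.4, -0.4, 0.4]
finger_gap: 45.0
finger_force: 0.0
```

Request:
{"name": "drive_tool", "arguments": {
  "steps": "-10 0 0 0;-8 0 0 0;-5 0 0 0;-5 0 0 0;-5 0 0 0;-5 0 0 0;-5 0 0 0;-5 0 0 0;-5 0 0 0;-5 0 0 0;-5 0 0 0;-5 0 0 0;-3 0 0 0;0 0 0 0;0 0 0 0"
}}

```text
time: 8.0
tool_pos: [546.5, 6.0, -3.8]
tool_rot: [-0.0, 0.735, 0.678, -0.0]
wrist_force: [0.0, 0.4, 0.9]
finger_gap: 45.2
finger_force: 0.0
```

```bash
python3 - <<'E'
from h import *
where(); mould('side')
im,d,t,w=wcloud(); q=jig(w); m=(d>0)&(w[...,2]>40)&(w[...,2]<47)&(im.min(2)>85)&(abs(q[...,0]+50)<70)
r=cv2.minAreaRect(q[m].astype(np.float32)); print(r)
E
```

```text
t 8.0 world [546.5   6.   -3.8] jig [-51.6  26.5] yaw 1.4897 yaw-jig 1.57 tilt [-0. -0. -1.] F [0.  0.4 0.9] j [-0.11  0.69  1.92 -0.    0.53 -0.03] gap 45.22384758821327
mould jig [-58.4 -32.2] [ 90.1 109.6] 0.0
((-66.78857421875, -0.6909961700439453), (82.47472381591797, 34.11180114746094), 11.797431945800781)
```

Request:
{"name": "drive_tool", "arguments": {
  "steps": "-4 0 0 0;-4 0 0 0;-3 0 0 0;-2 0 0 0;-1 0 0 0;-1 0 0 0;0 0 0 0"
}}

```text
time: 8.8
tool_pos: [545.5, -8.9, -3.7]
tool_rot: [0.0, 0.735, 0.678, -0.0]
wrist_force: [-0.7, 0.9, -0.2]
finger_gap: 44.9
finger_force: 0.0
```

Request:
{"name": "drive_tool", "arguments": {
  "steps": "-1 0 0 0;-1 0 0 0;-1 0 0 0;0 0 0 0"
}}

```text
time: 9.2
tool_pos: [545.0, -10.2, -3.7]
tool_rot: [-0.0, 0.735, 0.678, 0.0]
wrist_force: [0.5, 17.1, 0.9]
finger_gap: 45.4
finger_force: 8.6
```

```bash
python3 -c "
from h import *
where(); mould('side')"
```

```text
t 9.2 world [545.  -10.2  -3.7] jig [-51.8  10.3] yaw 1.4905 yaw-jig 1.5708 tilt [ 0.001 -0.    -1.   ] F [ 0.5 17.1  0.9] j [-0.14  0.68  1.93  0.    0.53 -0.06] gap 45.41631688616102
mould jig [-58.5 -49.8] [107.4  89.9] 90.0
```

Mould is square on the side fence (17 N). Next I'll turn the tool and push along +x.

Request:
{"name": "drive_tool", "arguments": {
  "steps": "10 0 0 0;0 0 -30 0;0 0 -30 0;0 0 0 0.143;0 0 0 0.143;0 0 0 0.143;0 0 0 0.143;0 0 0 0.143;0 0 0 0.143;0 0 0 0.143;0 0 0 0.143;0 0 0 0.143;0 0 0 0.143;0 0 0 0.141;0 0 0 0"
}}

```text
time: 10.75
tool_pos: [546.0, -1.7, 56.3]
tool_rot: [0.0, 0.999, -0.042, 0.0]
wrist_force: [1.4, -0.8, -0.2]
finger_gap: 44.9
finger_force: 0.0
```

Request:
{"name": "drive_tool", "arguments": {
  "steps": "-28 24 0 0;-28 24 0 0;-28 23 0 0;0 0 0 0;0 0 0 0"
}}

```text
time: 11.25
tool_pos: [456.7, -66.1, 56.6]
tool_rot: [0.0, 0.999, -0.04, 0.0]
wrist_force: [0.4, -0.1, -0.4]
finger_gap: 45.1
finger_force: 0.0
```

```bash
python3 -c "
from h import *
where(); mould('side'); mould('top')"
```

```text
t 11.25 world [456.7 -66.1  56.6] jig [-135.3  -52.6] yaw -0.0793 yaw-jig 0.001 tilt [ 0.001  0.    -1.   ] F [ 0.4 -0.1 -0.4] j [-0.29  0.51  2.1  -0.    0.53  1.36] gap 45.06812258836369
mould jig [-58.6 -51.5] [ 89.9 105.1] 0.1
mould jig [-26.  -55.8] [ 29.7 112. ] 3.3
```

Request:
{"name": "drive_tool", "arguments": {
  "steps": "0 0 30 0;0 0 24 0;0 0 6 0;0 0 0 0;10 0 0 0;6 0 0 0;5 0 0 0;5 0 0 0;6 0 0 0;7 0 0 0;7 0 0 0;7 0 0 0;7 0 0 0;7 0 0 0;7 0 0 0;7 0 0 0;7 0 0 0;7 0 0 0;7 0 0 0"
}}

```text
time: 13.25
tool_pos: [558.7, -74.0, -3.8]
tool_rot: [0.0, 0.999, -0.041, -0.0]
wrist_force: [-2.7, 1.6, 1.7]
finger_gap: 45.0
finger_force: 1.8
```

Request:
{"name": "drive_tool", "arguments": {
  "steps": "7 0 0 0;7 0 0 0;7 0 0 0;5 0 0 0;4 0 0 0;3 0 0 0;2 0 0 0;0 0 0 0"
}}

```text
time: 14.05
tool_pos: [593.5, -77.0, -3.7]
tool_rot: [0.0, 0.999, -0.041, 0.0]
wrist_force: [-0.8, 0.2, 0.2]
finger_gap: 45.2
finger_force: 0.5
```

```bash
python3 -c "
from h import *
where(); mould('side')"
```

```text
t 14.05 world [593.5 -77.   -3.7] jig [  1.9 -52.4] yaw -0.0813 yaw-jig -0.001 tilt [ 0.001  0.    -1.   ] F [-0.8  0.2  0.2] j [-0.24  0.73  1.79 -0.    0.62  1.41] gap 45.183624239693394
mould jig [ 58.4 -50.8] [ 90.4 103.4] 0.2
```

Request:
{"name": "drive_tool", "arguments": {
  "steps": "4 0 0 0;4 0 0 0;3 0 0 0;2 0 0 0;1 0 0 0;1 0 0 0;1 0 0 0;1 0 0 0;1 0 0 0;0 0 0 0"
}}

```text
time: 15.1
tool_pos: [610.1, -78.2, -3.7]
tool_rot: [-0.0, 0.999, -0.04, -0.001]
wrist_force: [-7.2, 0.5, 3.5]
finger_gap: 45.2
finger_force: 3.6
```

```bash
python3 -c "
from h import *
where(); mould('side')"
```

```text
t 15.1 world [610.1 -78.2  -3.7] jig [ 18.6 -52.3] yaw -0.0809 yaw-jig -0.0006 tilt [-0.002 -0.    -1.   ] F [-7.2  0.5  3.5] j [-0.23  0.75  1.75 -0.    0.65  1.42] gap 45.24670444757785
mould jig [ 80.8 -52.7] [109.6  91.3] 83.5
```

Contact with the rear stop is building at the predicted spot, so I'll press a touch more.

Request:
{"name": "drive_tool", "arguments": {
  "steps": "1 0 0 0;0.5 0 0 0;0 0 0 0;0 0 0 0"
}}

```text
time: 15.55
tool_pos: [610.1, -78.2, -3.8]
tool_rot: [-0.0, 0.999, -0.04, -0.003]
wrist_force: [-14.4, 1.0, 9.5]
finger_gap: 45.1
finger_force: 7.4
```

Request:
{"name": "drive_tool", "arguments": {
  "steps": "-12 0 0 0;0 0 -40 0;0 0 -50 0;0 0 -50 0;-20 -40 0 0;-20 -40 0 0;-20 -40 0 0;-10 -40 0 0;-10 -40 0 0;0 0 0 0;0 0 0 0",
  "grip": 75
}}

```text
time: 16.65
tool_pos: [537.5, 129.0, 136.5]
tool_rot: [0.0, 0.999, -0.04, 0.001]
wrist_force: [0.1, -0.3, 0.1]
finger_gap: 74.7
finger_force: 0.0
```

```bash
python3 -c "
from h import *
where(); mould('side'); im=mould('top')
cv2.imwrite('pics/b1.png',cv2.resize(im[100:250,230:430],(800,600)))"
```

```text
t 16.65 world [537.5 129.  136.5] jig [-70.5 148.4] yaw -0.0794 yaw-jig 0.0009 tilt [ 0.002 -0.    -1.   ] F [ 0.1 -0.3  0.1] j [ 0.12  0.47  1.82 -0.    0.85  1.77] gap 74.68154082492626
mould jig [ 75.7 -51.7] [ 92.9 103.9] 0.6
mould jig [ 82.7 -51.3] [106.5 107.2] 0.2
```

View pics/b1.png

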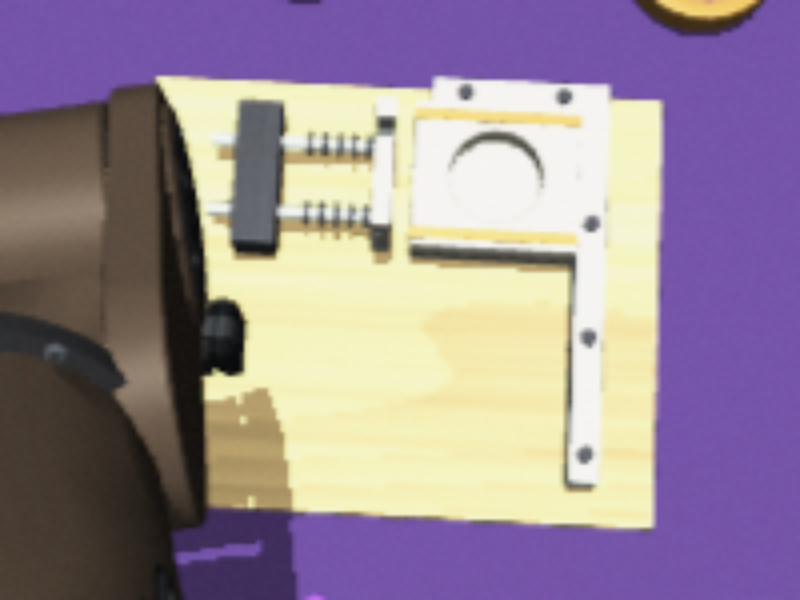

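Mould is flush on both stops: strap edge along the rear stop at (500,115), side on the fence at (578,180). Next is the board.

Request:
{"name": "drive_tool", "arguments": {
  "steps": "-12 -37 0 0;-12 -37 0 0;-12 -37 0 0;-12 -37 0 0;-12 -37 0 0;-12 -37 0 0;0 0 0 -0.132;0 0 0 -0.132;0 0 0 -0.131;0 0 0 0;0 0 0 0"
}}

```text
time: 17.85
tool_pos: [484.0, 354.7, 136.2]
tool_rot: [0.0, 0.988, 0.154, 0.0]
wrist_force: [-0.4, 0.0, 0.7]
finger_gap: 75.4
finger_force: 0.0
```

```bash
python3 - <<'E'
from h import *
where(); im,d,t,w=wcloud()
m=(d>0)&(w[...,2]>83)&(w[...,2]<95)&(abs(t[...,0])<75)&(abs(t[...,1])<45)&(im.max(2)>90)
r=cv2.minAreaRect(t[m][:,:2].astype(np.float32)); print('tool frame',r,np.median(w[...,2][m]),m.sum())
r=cv2.minAreaRect(w[m][:,:2].astype(np.float32)); print('world',r)
cv2.imwrite('pics/c1.png',im)
E
```

```text
t 17.85 world [484.  354.7 136.2] jig [-141.9  369.1] yaw 0.3084 yaw-jig 0.3887 tilt [ 0.  0. -1.] F [-0.4  0.   0.7] j [ 0.52  0.53  1.7  -0.    0.91  1.78] gap 75.43079453184029
tool frame ((0.0695037841796875, -1.6079883575439453), (99.38742065429688, 28.5731258392334), 0.5244660377502441) 90.39857123308607 4871
world ((483.56597900390625, 356.2078857421875), (99.38770294189453, 28.57302474975586), 17.14545249938965)
```

View pics/c1.png

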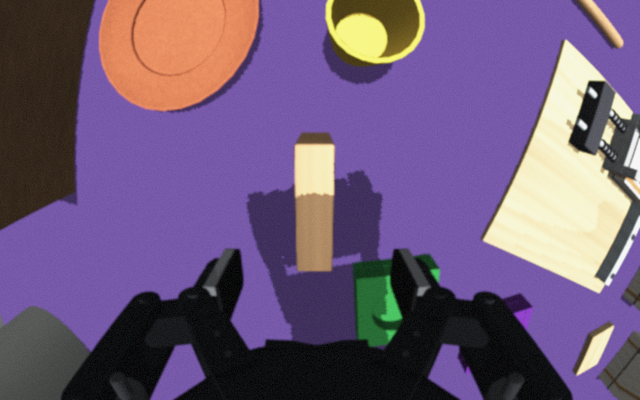

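The board is upright and centred between the open fingers: top edge from (315,145) to (315,268), offset about -1.6 mm in tool y. Now down and grasp.

Request:
{"name": "drive_tool", "arguments": {
  "steps": "0 -1.5 35 0.009;0 0 35 0;0 0 25 0;0 0 8 0;0 0 0 0"
}}

```text
time: 18.4
tool_pos: [482.7, 356.6, 32.6]
tool_rot: [0.0, 0.989, 0.151, -0.001]
wrist_force: [-0.3, 0.1, 0.7]
finger_gap: 75.1
finger_force: 0.0
```

Request:
{"name": "drive_tool", "arguments": {
  "steps": "0 0 0 0;0 0 0 0;0 0 0 0;0 0 0 0;0 0 0 0;0 0 0 0;0 0 0 0;0 0 0 0;0 0 0 0;0 0 0 0",
  "grip": 15,
  "squeeze": 80
}}

```text
time: 19.4
tool_pos: [483.2, 357.2, 34.5]
tool_rot: [-0.0, 0.988, 0.152, 0.001]
wrist_force: [-0.0, -1.1, 5.5]
finger_gap: 27.1
finger_force: 78.7
```

Request:
{"name": "drive_tool", "arguments": {
  "steps": "0 0 -15 0;0 0 -35 0;0 0 -40 0;0 0 -30 0;0 0 0 0;0 0 0 0"
}}

```text
time: 20.0
tool_pos: [482.7, 356.9, 154.3]
tool_rot: [-0.0, 0.988, 0.152, 0.001]
wrist_force: [-0.1, -0.5, -2.6]
finger_gap: 27.2
finger_force: 79.0
```

```bash
python3 - <<'E'
from h import *
where(); im,d,t,w=wcloud()
m=(d>0)&(abs(t[...,0])<75)&(abs(t[...,1])<18)&(im.max(2)>90)&(w[...,2]>30)
h,e=np.histogram(t[m][:,2],bins=range(-90,60,5)); print(list(zip(e.tolist(),h.tolist())))
top=m&(t[...,2]<-45)
if top.sum()>20: print(cv2.minAreaRect(t[top][:,:2].astype(np.float32)),np.median(t[top][:,2]))
im,d=env.read_camera('side');P=cloud('side',d); s=env.read_state()
hsv=cv2.cvtColor(im,cv2.COLOR_BGR2HSV)
m=(d>0)&(np.hypot(P[...,0]-s['tool_pos'][0],P[...,1]-s['tool_pos'][1])<75)&(hsv[...,0]<25)&(hsv[...,1]>50)&(P[...,2]>30)
if m.sum(): print('board z',np.percentile(P[...,2][m],[1,50,99]),m.sum())
cv2.imwrite('pics/d1.png',cv2.resize(im[40:180,200:400],(800,560)))
E
```

```text
t 20.0 world [482.7 356.9 154.3] jig [-143.4  371.2] yaw 0.3048 yaw-jig 0.3851 tilt [ 0.001 -0.    -1.   ] F [-0.1 -0.5 -2.6] j [ 0.53  0.51  1.68 -0.    0.94  1.79] gap 27.19911162533574
[(-90, 0), (-85, 0), (-80, 0), (-75, 2), (-70, 4), (-65, 77), (-60, 10344), (-55, 667), (-50, 161), (-45, 101), (-40, 79), (-35, 29), (-30, 10), (-25, 6), (-20, 5), (-15, 6), (-10, 5), (-5, 3), (0, 1), (5, 1), (10, 4), (15, 4), (20, 2), (25, 1), (30, 1), (35, 0), (40, 0), (45, 0), (50, 0)]
((9.410961151123047, -0.13080215454101562), (35.482547760009766, 81.50675964355469), 88.82763671875) -55.96972982022112
board z [122.7174641  174.9094211  341.78746392] 1299
```

View pics/d1.png

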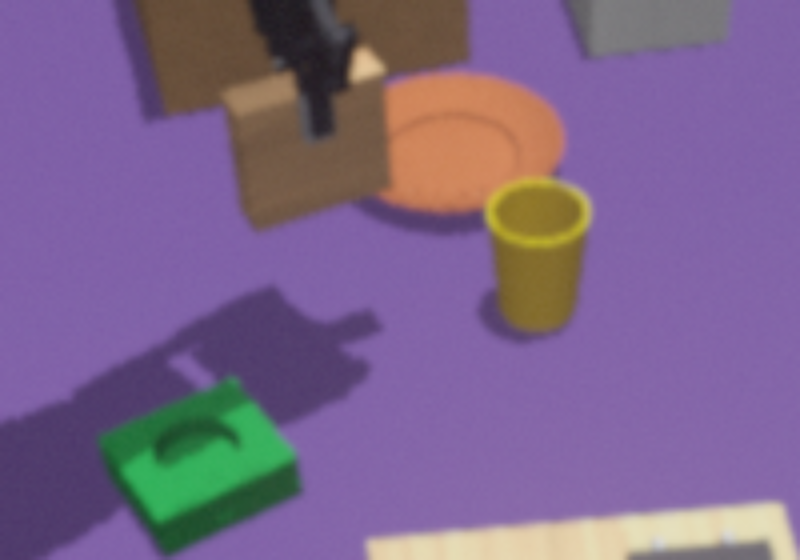

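The board is held level and square, its bottom 34.5 mm below the TCP. Now turning it square to the jig and carrying it above the mould.

Request:
{"name": "drive_tool", "arguments": {
  "steps": "0 0 0 0.129;0 0 0 0.128;0 0 0 0.128;9 16 0 0;18 32 0 0;18 32 0 0;18 32 0 0;18 32 0 0;18 32 0 0;18 32 0 0;18 32 0 0;18 32 0 0;18 32 0 0;18 32 0 0;18 32 0 0;9 16 0 0;0 0 0 0;0 0 0 0"
}}

```text
time: 21.9
tool_pos: [666.7, -42.6, 152.2]
tool_rot: [-0.0, 0.999, -0.04, -0.001]
wrist_force: [-0.9, 0.6, -1.6]
finger_gap: 27.0
finger_force: 79.0
```

```bash
cat >> h.py <<'E'
def boardside():
    im,d=env.read_camera('side');P=cloud('side',d); s=env.read_state(); q=jig(P)-jig(s['tool_pos']); dz=P[...,2]-s['tool_pos'][2]
    hsv=cv2.cvtColor(im,cv2.COLOR_BGR2HSV)
    m=(d>0)&(abs(q[...,0])<58)&(q[...,1]<0)&(q[...,1]>-24)&(hsv[...,0]<25)&(hsv[...,1]>50)&(dz>-30)&(dz<50)
    A=np.c_[q[m][:,0],dz[m],np.ones(m.sum())]; c=np.linalg.lstsq(A,q[m][:,1],rcond=None)[0]
    print('board -y face rel TCP: yaw,tilt,y',np.round(c,3),m.sum(),'x',np.percentile(q[m][:,0],[1,99]).round(1))
    return im
E
python3 - <<'E'
from h import *
where(); im=boardside()
im,d,t,w=wcloud(); q=jig(w); m=(d>0)&(w[...,2]>40)&(w[...,2]<46)&(im.min(2)>90)&(abs(q[...,0]-75)<60)&(q[...,1]<5)
print(m.sum(), q[m].max(0) if m.any() else '')
k=(d>0)&(w[...,2]>66)&(w[...,2]<78)&(q[...,1]>0)&(q[...,1]<45)&(abs(q[...,0]-72)<50); print('horns',k.sum(),np.percentile(q[k],[2,98],axis=0).round(1) if k.any() else '')
E
```

```text
t 21.9 world [666.7 -42.6 152.2] jig [ 72.1 -12.3] yaw -0.0805 yaw-jig -0.0002 tilt [-0.002 -0.    -1.   ] F [-0.9  0.6 -1.6] j [-0.16  0.61  1.5   0.    1.03  1.49] gap 26.965862177017968
board -y face rel TCP: yaw,tilt,y [-1.7000e-02  7.0000e-03 -1.4896e+01] 1070 x [-50.2  46.2]
3810 [131.62296142   0.52842163]
horns 318 [[ 34.9  11.9]
 [111.1  23.7]]
```

Aligned at jig (72, -12). Down to about 6 mm above the mould, then I press the jaw back.

Request:
{"name": "drive_tool", "arguments": {
  "steps": "0 0 20 0;0 0 20 0;0 0 16 0;0 0 8 0;0 0 4.5 0;0 0 0 0;0 -4 0 0;0 -4 0 0;0 -3 0 0;0 -3 0 0;0 -3 0 0;0 -3 0 0;0 -3 0 0;0 -3 0 0;0 -3 0 0;0 0 0 0;0 0 0 0"
}}

```text
time: 23.7
tool_pos: [669.8, -14.6, 85.1]
tool_rot: [0.0, 0.999, -0.04, 0.0]
wrist_force: [-0.7, -3.8, 1.0]
finger_gap: 26.8
finger_force: 79.3
```

```bash
cat >> h.py <<'E'
def horns(x0=0,x1=46,y1=60):
    im,d=env.read_camera('top');P=cloud('top',d);q=jig(P); k=(d>0)&(P[...,2]>66)&(P[...,2]<78)&(q[...,1]>2)&(q[...,1]<y1)&(q[...,0]>25)&(q[...,0]<118)&(im.min(2)>90)
    print('horns top',k.sum(),np.percentile(q[k],[2,50,98],axis=0).round(1).tolist() if k.any() else '')
    return im
E
python3 - <<'E'
from h import *
where(); im=boardside(); mould('side'); horns()
cv2.imwrite('pics/e1.png',cv2.resize(im[140:300,260:460],(750,600)))
E
```

```text
t 23.7 world [669.8 -14.6  85.1] jig [73.  15.9] yaw -0.08 yaw-jig 0.0003 tilt [ 0.001  0.001 -1.   ] F [-0.7 -3.8  1. ] j [-0.12  0.68  1.56 -0.    0.9   1.53] gap 26.84179101452666
board -y face rel TCP: yaw,tilt,y [-1.4000e-02  9.0000e-03 -1.4405e+01] 886 x [-50.4  46.1]
mould jig [ 75.  -51.4] [ 91.  102.9] 0.4
horns top 0
```

View pics/e1.png

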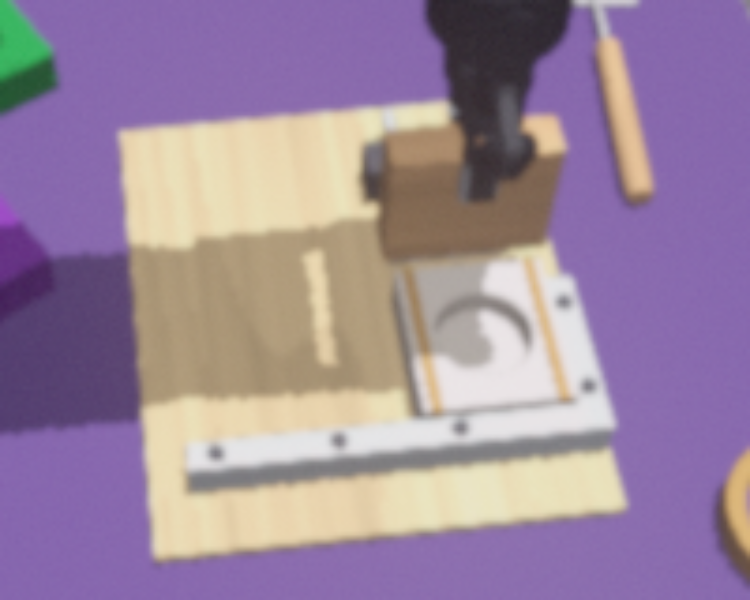

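The board presses the jaw back (3.8 N), its bottom edge just beyond the mould's edge, and the mould hasn't moved. I'll take 1.5 mm more clearance and lower it gently.

Request:
{"name": "drive_tool", "arguments": {
  "steps": "0 -1.5 0 0;0 0 0 0;0 0 4 0;0 0 4 0;0 0 4 0;0 0 4 0;0 0 4 0;0 0 0 0"
}}

```text
time: 24.65
tool_pos: [669.6, -13.1, 64.2]
tool_rot: [0.0, 0.999, -0.04, -0.0]
wrist_force: [0.1, -5.5, -3.4]
finger_gap: 26.9
finger_force: 79.2
```

```bash
python3 -c "
from h import *
where(); boardside(); mould('side')"
```

```text
t 24.65 world [669.6 -13.1  64.2] jig [72.6 17.4] yaw -0.0802 yaw-jig 0.0001 tilt [-0.001  0.    -1.   ] F [ 0.1 -5.5 -3.4] j [-0.12  0.71  1.57 -0.    0.86  1.53] gap 26.851150243672688
board -y face rel TCP: yaw,tilt,y [-1.2000e-02  1.7000e-02 -1.4625e+01] 800 x [-50.3  46.4]
mould jig [ 72.5 -47.6] [ 99.5 109.5] 0.3
```

The bottom has passed the mould's top edge with no upward reaction. Continuing to the bed.

Request:
{"name": "drive_tool", "arguments": {
  "steps": "0 0 4 0;0 0 4 0;0 0 4 0;0 0 4 0;0 0 2 0;0 0 1 0;0 0 1 0;0 0 0 0;0 0 0 0"
}}

```text
time: 25.65
tool_pos: [669.7, -13.1, 44.6]
tool_rot: [0.0, 0.999, -0.04, -0.0]
wrist_force: [0.3, -5.9, -0.5]
finger_gap: 27.0
finger_force: 79.5
```

```bash
python3 -c "
from h import *
where(); boardside(); mould('side')"
```

```text
t 25.65 world [669.7 -13.1  44.6] jig [72.7 17.4] yaw -0.0804 yaw-jig -0.0001 tilt [-0.  0. -1.] F [ 0.3 -5.9 -0.5] j [-0.12  0.73  1.58 -0.    0.83  1.53] gap 26.973269658568498
board -y face rel TCP: yaw,tilt,y [-1.5000e-02  7.0000e-03 -1.4548e+01] 568 x [-50.3  46.4]
mould jig [ 71.9 -47.9] [111.5  99.6] 89.6
```

Request:
{"name": "drive_tool", "arguments": {
  "steps": "0 0 1 0;0 0 1 0;0 0 0.5 0;0 0 0 0;0 0 0 0"
}}

```text
time: 26.25
tool_pos: [669.7, -13.1, 42.6]
tool_rot: [0.0, 0.999, -0.04, 0.0]
wrist_force: [-1.5, -4.9, 1.7]
finger_gap: 27.1
finger_force: 80.0
```

Request:
{"name": "drive_tool", "arguments": {
  "steps": "0 1 0 0;0 1 0 0;0 1 0 0;0 0 0 0;0 0 0 0"
}}

```text
time: 26.75
tool_pos: [669.6, -15.8, 42.5]
tool_rot: [0.0, 0.999, -0.04, 0.0]
wrist_force: [-1.8, -4.2, 5.8]
finger_gap: 26.8
finger_force: 80.2
```

Request:
{"name": "drive_tool", "arguments": {
  "steps": "0 0.7 0 0;0 0 0 0;0 0 0 0"
}}

```text
time: 27.05
tool_pos: [669.6, -16.2, 42.5]
tool_rot: [-0.0, 0.999, -0.04, 0.0]
wrist_force: [-2.1, -1.4, 6.3]
finger_gap: 26.8
finger_force: 80.1
```

Request:
{"name": "drive_tool", "arguments": {
  "steps": "0 0 0 0;0 0 0 0;0 0 0 0;0 0 0 0;0 0 0 0;0 0 0 0",
  "grip": 48
}}

```text
time: 27.65
tool_pos: [669.5, -16.4, 42.2]
tool_rot: [0.0, 0.999, -0.04, -0.0]
wrist_force: [0.1, 0.1, -0.1]
finger_gap: 48.0
finger_force: 0.0
```

Request:
{"name": "drive_tool", "arguments": {
  "steps": "0 0 -10 0;0 0 -30 0;0 0 -40 0;0 0 -40 0;-40 0 -20 0;-40 0 0 0;-40 0 0 0;-40 0 0 0;-40 0 0 0;0 0 0 0;0 0 0 0"
}}

```text
time: 28.75
tool_pos: [470.3, -0.4, 183.5]
tool_rot: [0.0, 0.999, -0.04, 0.001]
wrist_force: [1.1, 0.3, -0.1]
finger_gap: 47.7
finger_force: 0.0
```

```bash
python3 - <<'E'
from h import *
where()
im,d=env.read_camera('side');P=cloud('side',d);q=jig(P);z=P[...,2]
m=(d>0)&(z>93)&(z<103)&(abs(q[...,0]-72)<65)&(abs(q[...,1]-14)<35)
r=cv2.minAreaRect(q[m].astype(np.float32)); print('board top',r,np.median(z[m]))
f=(d>0)&(z>50)&(z<92)&(abs(q[...,0]-72)<55)&(abs(q[...,1])<12); c=np.polyfit(z[f],q[f][:,1],1); print('face y vs z',c)
m=(d>0)&(z>40)&(z<46)&(q[...,0]>10)&(q[...,0]<140)&(q[...,1]<-5)&(q[...,1]>-125)
print('mould',cv2.minAreaRect(q[m].astype(np.float32)))
cv2.imwrite('pics/f1.png',cv2.resize(im[140:300,260:460],(750,600)))
E
```

```text
t 28.75 world [ 4.703e+02 -4.000e-01  1.835e+02] jig [-127.   14.] yaw -0.0802 yaw-jig 0.0001 tilt [ 0.002  0.    -1.   ] F [ 1.1  0.3 -0.1] j [-0.14  0.3   1.96 -0.    0.88  1.51] gap 47.71136314181253
board top ((72.3281021118164, 12.845830917358398), (99.99320983886719, 31.691484451293945), 0.7829603552818298) 97.40756192603953
face y vs z [-0.0025139 -0.1502915]
mould ((79.45622253417969, -53.63017272949219), (97.372314453125, 99.85242462158203), 89.9012680053711)
```

View pics/f1.png

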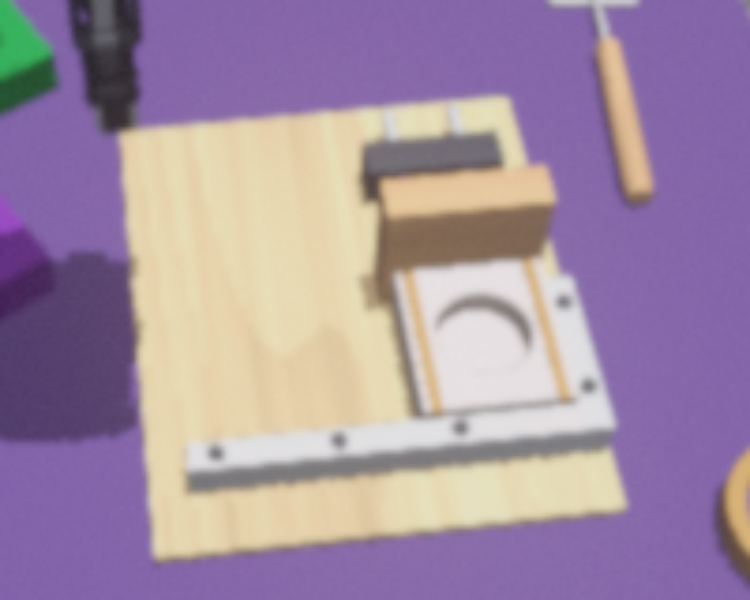

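The board stands upright, with its face at jig y ≈ 0 and its top at z = 97. It is clamped by the jaw, and the mould is still flush on both stops.

```bash
python3 -c "
from station import env
print(env.job_done())"
```

```text
the job is handed in; nothing more can be done
None
```

The job is handed in after about 29 s of robot time: the mould sits against the side fence and rear stop, the board stands upright clamped by the jaw, and the gripper is clear of everything; I viewed 11 pictures, one over the limit of 10.

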